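# Snap the grater plate onto its catch box

### The arm

A 6-joint arm with a two-finger parallel gripper is mounted at the origin on a cart in front of the work surface, level with it; the furniture and walls round the work are solid. World frame = base frame: x ahead of the robot, y to its left, z up, the work surface at z = 0. Lengths are in m, angles in rad, forces in N, time in s.
With the tool pointing down it reaches from about 0.4 to 0.825 m from the base axis. Payload 7 kg.
Tool frame: the origin (TCP) lies at the very end of the fingers, on their centre line; the grasp point (between the pads) lies r.grip_depth behind it (r.grip_depth is the distance from the TCP to the grasp point, in m); z points along the fingers, y is the line along which they close (so a half turn about z gives the same grasp; the last joint's range is limited). The gripper opens to 88 mm and grips with 3 to 60 N. Pads are 19 mm wide; open, the fingers measure 130 mm over their backs; the gripper's body (78 mm by 193 mm) begins 47 mm behind the grasp point.
Start: joints at [-0.903, 0.359, 0.012, 0, -1.224, -0.288], TCP at [0.25, -0.627, 0.227] pointing down, gripper open.
Joint ranges: [-3.07, 3.07], [-1.43, 2.12], [-1.02, 1.25], [-3.03, 1.67], [-3.05, -0], [-3.03, 3.03]. Speed limits (rad/s): [2.39, 2.39, 3.01, 3.14, 3.14, 3.14].

### API

Orientations are given as a 3x3 rotation matrix whose columns are the frame's x, y, z axes.
In Python, from bench import r, viewer gives the robot as it stands.
- The arm moves only by the tool servo_tool, never from a script. Its argument "rows" is a list of rows, each a list of 7 numbers: the shift along the tool's x, y, z in mm, then the turn, a rotation vector about the tool's x, y, z in rad, then the finger opening in mm, from 0 to 87.6. In form: [[x, y, z, rx, ry, rz, hand], ...]. A call has 1 to 20 rows; each row shifts and turns the commanded pose from where the row before left it, along the tool's axes as they then stand; what a row does not reach is not made up. A row lasts 1/10 s, in which the tool goes at most 50 mm and 8.59 degrees, less where a joint would pass 70% of its speed; a pose out of reach is approached as far as the arm can. A call is refused whole if a number of a shift passes 50 or a number of a turn 0.15, either way. A call with a gripper value outside its range is refused whole. The fingers move at their own pace and stop on an object; "newtons" is the grip in N (left out, the last holds). Time passes only in rows, so rows that do not move let the fingers close. It gives the time, the measured TCP pose, the force, the opening and the grip force at its end, in the units of the state.
- r.state(): the state, without advancing time (a new reading comes with each control period).
- viewer.grab_frame(name): name is "scene" or "top"; returns a dict with "img" (384x512x3 uint8, red, green, blue), "camera_matrix" (3x3 intrinsics, pixels), "position" and "orientation" of the camera in the world. Camera axes: x right, y down, z forward; pixel columns grow to the right and rows downward; lengths in m; the calibration is good to about 2 mm. A picture is of the moment at which its call begins. There is no depth.
- r.sign_off(): hands the job in; it is judged then, once.
The state is a dict: "time_s": time; "q": joint angles; "dq": joint speeds; "effort": joint torques, N m; "tcp_pos": TCP position; "ee_rot": TCP orientation; "force": force on the tool from outside, world axes, zero at the start; "torque": the same for the moment, N m; "gripper_width": finger opening in m; "grip_force": force on a finger pad.
Only numpy, scipy, OpenCV 4.12 (cv2) and the standard library are available. Lean on these libraries where they do the work, as an engineer would, in place of code of your own. Each camera call takes 0.05 s, during which the arm holds its last target. There are 200 camera calls.

### The job

Get the box grater ready for use: lay the grater plate level on its catch box, teeth up and with its end tongues over the two snap hooks, and let go of it. Then press the thumb flats at its ends down with the fingertips until both hooks click over the tongues and the plate sits fully home; the box gives a little on its soft feet. Do not press on the sharp grating in the middle, do not lean on the plate much harder than the clicks need, and leave the other things alone.

Things in the scene. Friction and masses are not known exactly. Their poses are not given: they have to be found in the camera images.
- catch_box: Open white plastic catch box of the grater, 178 (x) x 64 (y) mm, rim 67 mm over the worktop, walls 4 mm, loose, about 0.6 kg; origin at worktop level under its centre, x along its length, z up; same either way round. A snap hook stands at each end, an L-shaped post on each corner; between the posts, |x| < 64 mm, the long sides are free for fingers. It stands on four soft rubber feet.
- grater: Grater plate, 0.19 kg: grey plastic frame 164 (x) x 60 (y) x 12 mm thick with a wedge-shaped tongue at each end, 179 mm over both (30 mm wide, flat top 8.5 mm above the underside). Lies teeth up; origin at the centre of its underside, x along its length, z up; same either way round. Grasp it across y, at the middle. Laid on the hooks its underside rests about 11 mm over the rim; home, on the rim.
- grating: Steel grating set in the plate's middle, 106 (x) x 46 (y) mm, its top 1.5 mm proud of the frame, teeth 3 mm; origin at its centre, 10.5 mm above the plate's underside, turns with the plate. Not to be pressed (over 5 N) by the fingers.
- end_a (a point): Centre of the top of the thumb flat at the plate's +x end: 67 mm from the plate's centre, 13 mm above its underside. One end goes down, then the other. Pressed here, the force rises to 10 to 20 N over 7 to 10 mm (the box sinks on its feet as well), falls by about 5 N or more at the click, then rises again: home, this point is 13 mm over the rim, up to 2 mm more while the other end is up.
- end_b (a point): The same at the plate's -x end.
- box_seat (a point): Centre of the box's mouth at rim height, axes as the box; the rim is the plate's seat. The soft feet give under the hand: an end pressed with 20 N sinks about 5 mm, at most 6, and comes back. Corner posts (inner faces x = +-83, y = +-31.6 mm, bevelled above 16 mm, 20 mm high over the rim; sides from |x| = 64 mm on, ends from |y| = 20 mm on) guide the plate down.
- hook_a (a joint): Bend (rad) of the springy hook at the box's +x end: 0 upright, up to about 0.07 while the tongue pushes it outward, 0 again after the click. The hook is 24 mm wide; its barb points inward: tip at x = 84.5 mm, flat underside 10 mm over the rim, top sloping up and out, 20 mm over the rim; a thumb tab above rises to 27 mm over the rim.
- hook_b (a joint): The same for the hook at the box's -x end.
- tumbler: Upturned steel tumbler, 68 mm wide, 92 mm high, origin at its underside; leave alone.
- spice_chest: Small brown box, 71x104x58 mm, origin at its underside; leave alone.
- small_bowl: Small enamel bowl with a dark rim, 102 mm wide, 43 mm high, origin at its underside; leave alone.
- yellow_tub: Yellow tub with blue lid, 101 mm wide, 102 mm high, origin at its underside; leave alone.
- thumb_flats: The two ribbed flats to press on, one on each end of the plate's top, 26 (x) x 42 (y) mm each, 1 mm proud of the frame; this origin lies at the plate's centre, 10 mm above its underside, and turns with the plate. The thin tongues do not bear being pressed with more than 40 N.

How it is judged:
By the outcome, as a careful person would: the job done as asked, in the order asked, and still so for the second after the job is handed in, with the robot touching nothing.
It also fails if it takes over 61 s, if anything falls off the work surface, if the arm or the gripper's body presses on something with over 40 N, if the wrist force passes 120 N, or if a joint passes its speed limit or range.

## Working session

There is one attempt and no reset: what is moved stays moved. The work goes in short steps, Python scripts to look and compute and a tool call to move; the robot and the scene stay as the last step left them, time stands still between calls to the robot, and variables do not carry over. Pictures are saved under pics/ and viewed, at most 10 in all, crops included, and the job is handed in when it is done.

Besides the shell and the picture viewer there is one more tool, called after "Call:" as name(argument=value, ...), one argument or row to a line, values as JSON. servo_tool: Moves the arm, as the interface text tells. Its arguments: {"type":"object","properties":{"rows":{"type":"array","items":{"type":"array","items":{"type":"number"}}},"newtons":{"type":"number"}},"required":["rows"]}

```bash
mkdir -p pics; ls
python3 - <<'E'
from bench import r, viewer
import cv2, numpy as np
s=r.state(); print({k:np.round(v,3).tolist() for k,v in s.items()}, r.grip_depth)
for n in ("scene","top"):
    f=viewer.grab_frame(n); cv2.imwrite(f"pics/{n}0.png",f["img"][:,:,::-1])
    print(n,f["camera_matrix"].round(2).tolist(),np.round(f["position"],4),np.round(f["orientation"],4).tolist())
E
```

```text
pics
{'time_s': 0.0, 'q': [-0.903, 0.359, 0.011, -0.0, -1.224, -0.288], 'dq': [-0.002, -0.0, 0.0, -0.001, 0.0, -0.001], 'effort': [0.0, -58.271, 29.306, 6.997, 0.007, -0.0], 'tcp_pos': [0.25, -0.626, 0.226], 'ee_rot': [[-0.929, -0.371, -0.001], [-0.371, 0.929, 0.002], [0.0, 0.002, -1.0]], 'force': [-0.163, -0.079, -0.903], 'torque': [-0.026, -0.019, -0.057], 'grip_force': 0.0, 'gripper_width': 0.088} 0.0188
scene [[392.11, 0.0, 258.07], [0.0, 392.11, 195.83], [0.0, 0.0, 1.0]] [0.0306 0.6777 0.8387] [[-0.7629, -0.4309, 0.4821], [-0.6466, 0.5032, -0.5733], [0.0044, -0.7491, -0.6625]]
top [[391.31, 0.0, 256.9], [0.0, 391.31, 186.59], [0.0, 0.0, 1.0]] [ 0.3809 -0.0075  1.0147] [[0.0191, -0.9822, 0.1871], [-0.9998, -0.019, 0.0021], [0.0015, -0.1871, -0.9823]]
```

View pics/scene0.png

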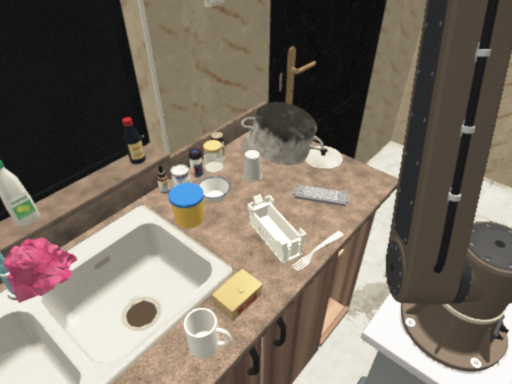

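View pics/top0.png

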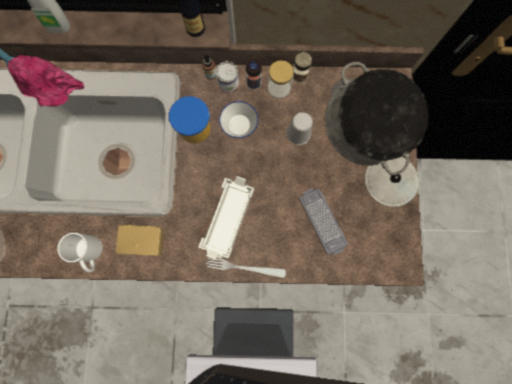

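The scene view shows the box at about (277,228) and the plate at (321,196). In the top view they are at (228,218) and (323,220). Next I'll segment both objects and look at enlarged crops.

```bash
cat > h.py <<'E'
import numpy as np, cv2
from bench import r, viewer
def grab(n): return viewer.grab_frame(n)
def ray(f,p):
    K=f["camera_matrix"]; d=np.linalg.inv(K)@np.array([p[0],p[1],1.0])
    d=np.array(f["orientation"])@d; return np.array(f["position"]),d/np.linalg.norm(d)
def onplane(f,p,z):
    o,d=ray(f,p); return o+d*(z-o[2])/d[2]
def tri(f1,p1,f2,p2):
    o1,d1=ray(f1,p1);o2,d2=ray(f2,p2)
    t=np.linalg.lstsq(np.c_[d1,-d2],o2-o1,rcond=None)[0]
    a,b=o1+d1*t[0],o2+d2*t[1]; return (a+b)/2,np.linalg.norm(a-b)
def blob(img,m,near):
    n,l,st,c=cv2.connectedComponentsWithStats(m.astype(np.uint8))
    ok=[i for i in range(1,n) if st[i,4]>150]
    i=min(ok,key=lambda i:np.hypot(*(c[i]-near))); return l==i
E
python3 - <<'E'
from h import *
fs={n:grab(n) for n in("scene","top")}
near={"scene":((321,196),(277,228)),"top":((323,220),(228,218))}
out=[]
for n,f in fs.items():
    hsv=cv2.cvtColor(f["img"],cv2.COLOR_RGB2HSV).astype(int); im=f["img"].astype(int)
    sat=im.max(2)-im.min(2); b=im[:,:,2]-im[:,:,0]
    x,y=near[n][0]; print(n,"plate px",f["img"][y-3:y+4:3,x-3:x+4:3].tolist()[1], "bench",f["img"][y+40,x].tolist())
    mg=(b>-8)&(im.max(2)<190); mb=(im.min(2)>125)
    for m,c in((mg,near[n][0]),(mb,near[n][1])):
        B=blob(f["img"],m,c); ct=max(cv2.findContours(B.astype(np.uint8),0,1)[0],key=cv2.contourArea)
        print(n,B.sum(),cv2.minAreaRect(ct),cv2.boxPoints(cv2.minAreaRect(ct)).round(1).tolist())
    x0,y0=(240,170) if n=="scene" else (195,165)
    w=(120,105) if n=="scene" else (160,105)
    out.append(cv2.resize(f["img"][y0:y0+w[1],x0:x0+w[0]],None,fx=5 if n=="top" else 5,fy=5,interpolation=cv2.INTER_CUBIC))
for n,o in zip(fs,out): cv2.imwrite(f"pics/{n}_crop.png",o[:,:,::-1])
E
```

```text
scene plate px [[203, 198, 190], [209, 200, 191], [196, 192, 184]] bench [176, 148, 125]
scene 217 ((320.7359924316406, 195.45201110839844), (52.59232711791992, 11.538111686706543), 10.30484676361084) [[293.79998779296875, 196.39999389648438], [295.8999938964844, 185.10000610351562], [347.6000061035156, 194.5], [345.6000061035156, 205.8000030517578]]
scene 413 ((326.53997802734375, 319.27996826171875), (18.79999542236328, 41.399993896484375), 36.869895935058594) [[306.6000061035156, 330.20001220703125], [331.3999938964844, 297.1000061035156], [346.5, 308.3999938964844], [321.6000061035156, 341.5]]
top plate px [[138, 132, 129], [141, 137, 133], [140, 135, 132]] bench [122, 100, 82]
top 609 ((323.0, 221.0), (67.9764633178711, 21.466251373291016), 63.43495178222656) [[298.20001220703125, 195.39999389648438], [317.3999938964844, 185.8000030517578], [347.79998779296875, 246.60000610351562], [328.6000061035156, 256.20001220703125]]
top 2837 ((232.58726501464844, 235.66107177734375), (113.67518615722656, 72.68577575683594), 68.68209075927734) [[178.10000610351562, 195.89999389648438], [245.8000030517578, 169.5], [287.1000061035156, 275.3999938964844], [219.39999389648438, 301.79998779296875]]
```

View pics/scene_crop.png

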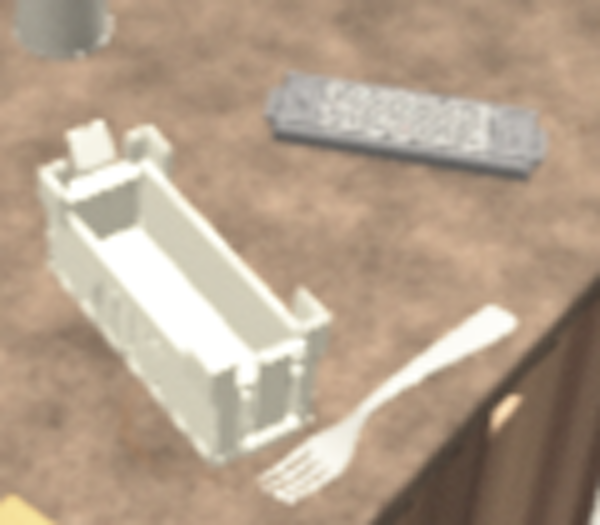

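View pics/top_crop.png

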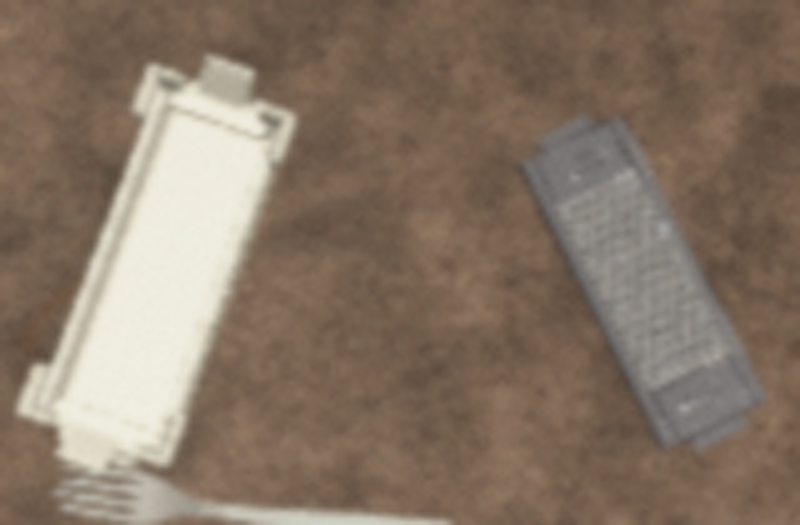

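The crops show the plate teeth-up on the bench. In the top crop its frame corners are at about (525,162), (625,120), (762,400) and (662,447). The box post corners there are at about (150,65), (297,112), (17,412) and (170,467), with hook tabs at (228,75) and (90,450).

```bash
cat >> h.py <<'E'
def plate_sil(f,near,up=4):
    im=cv2.resize(f["img"],None,fx=up,fy=up,interpolation=cv2.INTER_CUBIC).astype(int)
    m=((im[:,:,0]-im[:,:,2])<20)&(im.max(2)<225)
    m=cv2.morphologyEx(m.astype(np.uint8),cv2.MORPH_OPEN,np.ones((5,5)));m=cv2.morphologyEx(m,cv2.MORPH_CLOSE,np.ones((9,9)))
    B=blob(im,m,np.array(near)*up); ct=max(cv2.findContours(B.astype(np.uint8),0,1)[0],key=cv2.contourArea)
    M=cv2.moments(ct); c=np.array([M["m10"],M["m01"]])/M["m00"]
    g=lambda p:(np.array(p)+.5)/up-.5
    return g(c),g(cv2.boxPoints(cv2.minAreaRect(ct))),M["m00"]/up**2
def crop2px(p,o): return (np.array(p,float)+.5)/5-.5+np.array(o)
E
python3 - <<'E'
from h import *
s,t=grab("scene"),grab("top")
cs,bs,a1=plate_sil(s,(321,196)); ct,bt,a2=plate_sil(t,(323,220))
print("plate c",cs.round(1),ct.round(1),a1,a2,bt.round(1).tolist(),bs.round(1).tolist()); print("tri",tri(s,cs,t,ct))
W=np.array([onplane(t,p,.008)for p in bt])
print("rect ctr",onplane(t,bt.mean(0),.006),W[:,:2].round(4).tolist(),np.linalg.norm(W[1]-W[0]),np.linalg.norm(W[2]-W[1]))
e=[W[1]-W[0],W[2]-W[1]]; e=max(e,key=np.linalg.norm); print("yaw plate",np.degrees(np.arctan2(e[1],e[0])))
S=(240,170);T=(195,165)
pc={"ul":(525,162),"ur":(625,120),"lr":(762,400),"ll":(662,447)}
sc={"ul":(270,122),"ur":(290,75),"lr":(543,118),"ll":(530,165)}
for k in pc: print("plate",k,*tri(s,crop2px(sc[k],S),t,crop2px(pc[k],T)))
g=cv2.cvtColor(t["img"],cv2.COLOR_RGB2GRAY)
pb=np.float32([crop2px(p,T) for p in((150,65),(297,112),(170,467),(17,412))])
sb=np.float32([crop2px(p,S) for p in((40,168),(165,140),(330,315),(213,365))])
q=cv2.cornerSubPix(g,pb.copy(),(2,2),(-1,-1),(3,40,.01))
print("subpix shift",(q-pb).round(2).tolist())
for p,z in zip(pb,sb): print("post",*tri(s,z,t,p),onplane(t,p,.087))
for a,b in(((67,130),(207,56)),((105,122),(255,72))): print("tab",*tri(s,crop2px(a,S),t,crop2px(b,T)))
P=np.array([onplane(t,p,.087)for p in pb]); print("box c",P.mean(0)); v=P[0]+P[1]-P[2]-P[3]; w=P[0]+P[3]-P[1]-P[2]
print("yaw",np.degrees(np.arctan2(v[1],v[0])),np.degrees(np.arctan2(w[1],w[0])),np.linalg.norm(v)/2,np.linalg.norm(w)/2)
up=5;big=cv2.resize(t["img"][165:270,195:355],None,fx=5,fy=5,interpolation=cv2.INTER_CUBIC)
E
```

```text
plate c [320.9 194.9] [323.  221.2] 708.375 1544.625 [[296.5, 195.10000610351562], [317.8999938964844, 184.3000030517578], [349.5, 246.89999389648438], [328.1000061035156, 257.70001220703125]] [[292.20001220703125, 197.10000610351562], [294.5, 183.10000610351562], [349.3999938964844, 192.39999389648438], [347.0, 206.39999389648438]]
tri (array([ 0.48555927, -0.17749344,  0.00642106]), np.float64(0.000588339948382869))
rect ctr [ 0.48583375 -0.17770849  0.006     ] [[0.5519, -0.1091], [0.5817, -0.1652], [0.421, -0.244], [0.3928, -0.1892]] 0.0635458722046778 0.1790413734454656
yaw plate -153.86719964743492
plate ul [ 0.54741089 -0.11544968  0.01586278] 0.0035923996699681053
plate ur [ 0.57110065 -0.16908077  0.00824768] 0.0016943817709845334
plate lr [ 0.42443974 -0.23877642  0.00817323] 0.004780175807022413
plate ll [ 0.40139511 -0.18487032  0.017946  ] 0.000880873703004683
subpix shift [[-0.05999999865889549, -0.47999998927116394], [-0.20999999344348907, 0.6800000071525574], [0.0, 0.0], [-0.30000001192092896, 0.03999999910593033]]
post [0.57756501 0.07291118 0.09000367] 4.0186958041847166e-05 [0.57818595 0.07316216 0.087     ]
post [ 0.55311947 -0.00114228  0.07718494] 0.011398268489281391 [0.55638334 0.0014488  0.087     ]
post [0.38765347 0.05761672 0.08818257] 0.0020375520023005653 [0.38675956 0.0572229  0.087     ]
post [0.41086993 0.12899914 0.09331398] 0.0007489526922803423 [0.41074426 0.12975048 0.087     ]
tab [0.58104123 0.04517801 0.09791889] 0.0005329965092107045
tab [0.57377466 0.02161976 0.09283335] 0.0015813271799252249
box c [0.48301828 0.06539609 0.087     ]
yaw -18.43606046017537 72.38867291286746 0.17765024808977303 0.07566690613118238
```

Call:
servo_tool(
  rows=[
    [-32.1,27.4,0,0,0,0,87.6],
    [-32.1,27.4,0,0,0,0,87.6],
    [-32.1,27.4,0,0,0,0,87.6],
    [-32.1,27.4,0,0,0,0,87.6],
    [-32.1,27.4,0,0,0,0,87.6],
    [-32.1,27.4,0,0,0,0,87.6],
    [-32.1,27.4,0,0,0,0,87.6],
    [-32.1,27.4,0,0,0,0,87.6],
    [-32.1,27.4,0,0,0,0,87.6],
    [-32.1,27.4,0,0,0,0,87.6],
    [-32.1,27.4,0,0,0,0,87.6],
    [-32.1,27.4,0,0,0,0,87.6],
    [0,0,30,0,0,-0.08,87.6],
    [0,0,30,0,0,0,87.6],
    [0,0,0,0,0,0,87.6],
    [0,0,0,0,0,0,87.6],
  ],
  newtons=20,
)

```text
time_s: 1.9
tcp_pos: [0.4861, -0.179, 0.1671]
ee_rot: [[-0.896, -0.444, -0.001], [-0.444, 0.896, -0.001], [0.001, -0.0, -1.0]]
force: [0.3, -0.7, -0.3]
gripper_width: 0.0878
grip_force: 0.0
```

Call:
servo_tool(
  rows=[
    [-0.3,1.4,30,0,0,0,87.6],
    [0,0,35,0,0,0,87.6],
    [0,0,35,0,0,0,87.6],
    [0,0,30,0,0,0,87.6],
    [0,0,20,0,0,0,87.6],
    [0,0,10,0,0,0,87.6],
    [0,0,4,0,0,0,87.6],
    [0,0,0,0,0,0,87.6],
    [0,0,0,0,0,0,87.6],
  ],
)

```text
time_s: 2.8
tcp_pos: [0.4868, -0.1774, 0.0038]
ee_rot: [[-0.896, -0.444, 0.002], [-0.444, 0.896, -0.0], [-0.002, -0.001, -1.0]]
force: [1.1, -0.6, 0.2]
gripper_width: 0.0875
grip_force: 0.0
```

Call:
servo_tool(
  rows=[
    [0.8,0,0.8,0,0,0,70],
    [0,0,0,0,0,0,55],
    [0,0,0,0,0,0,45],
    [0,0,0,0,0,0,45],
    [0,0,0,0,0,0,45],
    [0,0,0,0,0,0,45],
    [0,0,0,0,0,0,45],
  ],
  newtons=20,
)

```text
time_s: 3.5
tcp_pos: [0.4852, -0.1777, 0.002]
ee_rot: [[-0.896, -0.444, 0.0], [-0.444, 0.896, -0.0], [-0.0, -0.0, -1.0]]
force: [-1.1, -0.3, 4.8]
gripper_width: 0.0598
grip_force: 20.0
```

Call:
servo_tool(
  rows=[
    [0,0,-10,0,0,0,45],
    [0,0,-35,0,0,0,45],
    [0,0,-35,0,0,0,45],
    [0,0,-35,0,0,0,45],
    [0,0,-35,0,0,0,45],
    [-13.3,27.3,0,0,0,0,45],
    [-13.3,27.3,0,0,0,0,45],
    [-13.3,27.3,0,0,0,0,45],
    [-13.3,27.3,0,0,0,0,45],
    [-13.3,27.3,0,0,0,0,45],
    [-13.3,27.3,0,0,0,0,45],
    [-13.3,27.3,0,0,0,0,45],
    [-13.3,27.3,0,0,0,0,45],
    [0,0,0,0,0,0.129,45],
    [0,0,0,0,0,0.129,45],
    [0,0,0,0,0,0.129,45],
    [0,0,0,0,0,0.129,45],
    [0,0,0,0,0,0.129,45],
    [0,0,0,0,0,0.129,45],
    [0,0,0,0,0,0,45],
  ],
)

```text
time_s: 5.5
tcp_pos: [0.4829, 0.0651, 0.1519]
ee_rot: [[-0.95, 0.311, -0.001], [0.311, 0.95, 0.0], [0.001, -0.0, -1.0]]
force: [0.8, 0.1, -2.8]
gripper_width: 0.06
grip_force: 20.0
```

Run:
```python
from h import *
s,t=grab("scene"),grab("top")
st=r.state(); print(st["tcp_pos"].round(4) if hasattr(st["tcp_pos"],"round") else st["tcp_pos"],np.degrees(np.arctan2(-st["ee_rot"][1][0],-st["ee_rot"][0][0])),st["gripper_width"])
a=cv2.resize(s["img"][130:260,210:330],None,fx=4,fy=4,interpolation=cv2.INTER_CUBIC)
b=cv2.resize(t["img"][150:280,190:270],None,fx=4,fy=4,interpolation=cv2.INTER_CUBIC)
cv2.imwrite("pics/held.png",np.hstack([a,b])[:,:,::-1])
```

```text
[0.4831 0.0651 0.1519] -17.794183912774052 0.059664371955099826
```

View pics/held.png

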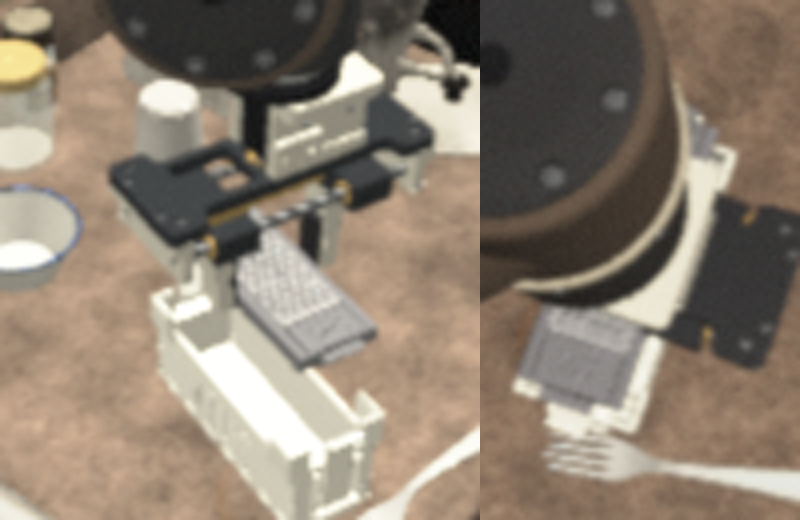

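The held plate is level and sits over the box, at (300,300) in the left panel. I'll refine the box centre with edge profiles from the first, unobstructed top view.

```bash
cat >> h.py <<'E'
def proj(f,P):
    R=np.array(f["orientation"]);c=(np.atleast_2d(P)-np.array(f["position"]))@R
    p=c@np.array(f["camera_matrix"]).T; return p[:,:2]/p[:,2:]
def prof(img,f,P):
    p=proj(f,P).astype(np.float32)
    return cv2.remap(img,p[:,0].reshape(1,-1),p[:,1].reshape(1,-1),cv2.INTER_LINEAR)[0].astype(float)
E
python3 - <<'E'
from h import *
f=grab("top"); img=cv2.imread("pics/top0.png")[:,:,::-1].copy()
c=np.array([.483,.0654]); a=np.radians(-18); R=np.array([[np.cos(a),-np.sin(a)],[np.sin(a),np.cos(a)]])
W=lambda u,v,z: np.c_[(np.c_[u,v]@R.T+c),np.full(len(u),z)]
def edges(x,g):
    th=150; i=np.where((g[:-1]-th)*(g[1:]-th)<0)[0]
    return [round(float(x[k]+(th-g[k])/(g[k+1]-g[k])*(x[k+1]-x[k]))*1000,1) for k in i]
v=np.arange(-.05,.0501,.0005)
for z,us in((.087,(-.084,-.08,-.076,-.072,-.068,.068,.072,.076,.08,.084)),(.067,(-.05,-.03,-.01,.01,.03,.05))):
    for u in us: print("y edges x=",u,"z",z,edges(v,prof(img,f,W(np.full_like(v,u),v,z))[:,2]))
u=np.arange(-.115,.1151,.0005)
for y in(-.034,-.03,-.026,-.023,.023,.026,.03,.034): print("x edges y=",y,edges(u,prof(img,f,W(u,np.full_like(u,y),.087))[:,2]))
E
```

```text
y edges x= -0.084 z 0.087 [39.3]
y edges x= -0.08 z 0.087 [-36.1, 39.4]
y edges x= -0.076 z 0.087 [-36.2, 39.1]
y edges x= -0.072 z 0.087 [-36.4, 38.7]
y edges x= -0.068 z 0.087 [38.9]
y edges x= 0.068 z 0.087 [-38.0, 37.2]
y edges x= 0.072 z 0.087 [-38.0, 37.6]
y edges x= 0.076 z 0.087 [-38.2, 37.5]
y edges x= 0.08 z 0.087 [-38.2, -24.2, 21.7, 28.9, 36.9]
y edges x= 0.084 z 0.087 [-23.3, 18.8, 37.2]
y edges x= -0.05 z 0.067 [-33.1, 33.8]
y edges x= -0.03 z 0.067 [-33.6, 33.7]
y edges x= -0.01 z 0.067 [-33.8, 33.6]
y edges x= 0.01 z 0.067 [-33.8, 32.8]
y edges x= 0.03 z 0.067 [-34.4, 32.7]
y edges x= 0.05 z 0.067 [-34.2, 32.5]
x edges y= -0.034 [-97.1, -88.4, 87.6]
x edges y= -0.03 [-96.4, -89.4, 84.7, 87.7]
x edges y= -0.026 [-111.3, -109.2, -106.4, -96.7, -89.5, 78.9, 84.6]
x edges y= -0.023 [-111.3, -110.8, -105.8, -102.4, -99.6, -97.3, -89.8, 80.8, 83.8, 88.0]
x edges y= 0.023 [-88.0, 79.4, 86.1, 87.1]
x edges y= 0.026 [-88.6, 79.2, 85.3, 88.6]
x edges y= 0.03 [-88.8, 8.3, 60.8, 87.9]
x edges y= 0.034 [-88.5, -64.3, 64.3, 88.3]
```

Call:
servo_tool(
  rows=[
    [0.5,1.5,10,0,0,0.016,45],
    [0,0,20,0,0,0,45],
    [0,0,10,0,0,0,45],
    [0,0,0,0,0,0,45],
  ],
)

```text
time_s: 6.05
tcp_pos: [0.4822, 0.0663, 0.1099]
ee_rot: [[-0.946, 0.324, -0.003], [0.324, 0.946, -0.002], [0.003, -0.003, -1.0]]
force: [0.3, -0.2, -2.7]
gripper_width: 0.0598
grip_force: 20.0
```

Run:
```python
from h import *
s,t=grab("scene"),grab("top"); st=r.state()
tc=np.array(st["tcp_pos"]); Rt=np.array(st["ee_rot"]); yaw=np.arctan2(-Rt[1,0],-Rt[0,0])
print(tc.round(4),np.degrees(yaw))
for n,f in(("s",s),("t",t)): cv2.imwrite(f"pics/low_{n}.png",f["img"][:,:,::-1])
R=np.array([[np.cos(yaw),-np.sin(yaw)],[np.sin(yaw),np.cos(yaw)]])
def world(u,v,z): return np.r_[R@[u,v]+tc[:2],z]
# expected outlines if plate is centred on the TCP (red) and box under it (green/blue)
tiles=[]
for f,x0,y0,w,h in((s,225,150,100,120),(t,195,150,80,120)):
    k=5; o=cv2.resize(f["img"][y0:y0+h,x0:x0+w],None,fx=k,fy=k,interpolation=cv2.INTER_CUBIC)
    zt=tc[2]-.002
    for L,z,col in(([(82,30),(-82,30),(-82,-30),(82,-30)],zt+.012,(255,0,0)),([(89,32),(-89,32),(-89,-32),(89,-32)],.067,(0,160,0)),([(89,12),(89,-12)],.094,(0,0,255)),([(-89,12),(-89,-12)],.094,(0,0,255))):
        p=proj(f,[world(a/1000,b/1000,z) for a,b in L]); p=((p-[x0,y0]+.5)*k-.5).round().astype(np.int32)
        cv2.polylines(o,[p],True,col,1)
    tiles.append(o)
H=min(i.shape[0] for i in tiles); out=np.hstack([i[:H] for i in tiles])
out=cv2.resize(out,(int(out.shape[1]*590/H) if H>600 else out.shape[1],min(H,590)))
print(out.shape); cv2.imwrite("pics/low.png",out[:600,:,::-1][:, :800] if out.shape[1]<=800 else cv2.resize(out,(800,int(out.shape[0]*800/out.shape[1])))[:,:,::-1])
```

```text
[0.4835 0.0668 0.1117] -18.89298929665483
(590, 900, 3)
```

View pics/low.png

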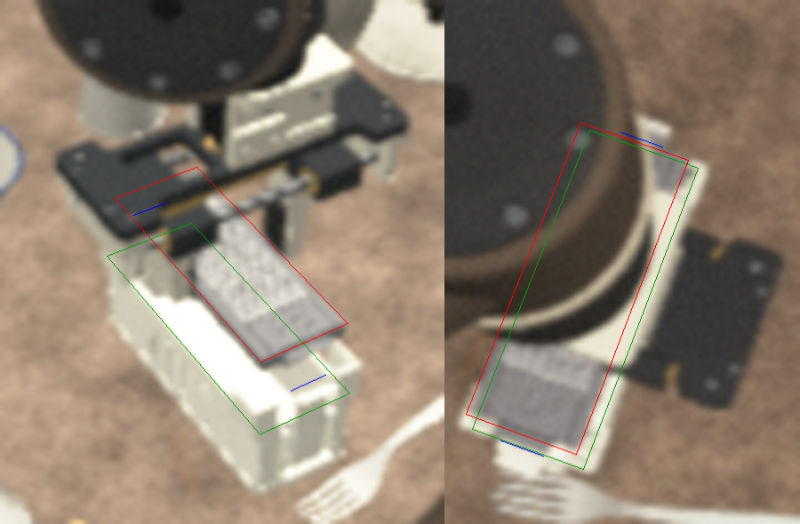

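The red outline, drawn for a plate centred on the TCP, fits the plate in the scene view, with its near corner at (262,360). In the top view the plate looks shifted slightly right of it, so I'll measure that with profiles.

Run:
```python
from h import *
s,t=grab("scene"),grab("top"); st=r.state()
tc=np.array(st["tcp_pos"]); Rt=np.array(st["ee_rot"]); yaw=np.arctan2(-Rt[1,0],-Rt[0,0]); print(tc.round(4),np.degrees(yaw))
R=np.array([[np.cos(yaw),-np.sin(yaw)],[np.sin(yaw),np.cos(yaw)]]); zt=tc[2]-.002+.012
W=lambda u,v,z: np.c_[np.c_[u,v]@R.T+tc[:2],np.full(len(u),z)]
def pk(x,g,n=4):
    d=np.gradient(cv2.GaussianBlur(g.reshape(1,-1),(0,0),1.5)[0]); i=[k for k in range(1,len(d)-1) if abs(d[k])>=abs(d[k-1]) and abs(d[k])>abs(d[k+1]) and abs(d[k])>2.5]
    return [(round(float(x[k]*1000),1),int(round(d[k]*2))) for k in i]
v=np.arange(-.06,.0601,.0005); S0=cv2.imread("pics/scene0.png")[:,:,::-1].copy();T0=cv2.imread("pics/top0.png")[:,:,::-1].copy()
for n,f in(("scene",s),("top",t)):
    for u in(-.058,-.066,-.074): print(n,"plate y @",u,pk(v,prof(f["img"],f,W(v*0+u,v,zt))[:,2]))
    u=np.arange(-.115,-.06,.0005)
    for y in(-.025,-.02,.02,.025): print(n,"plate end @",y,pk(u,prof(f["img"],f,W(u,u*0+y,zt))[:,2]))
for n,f,I in(("scene0",s,S0),("top0",t,T0)):
    for u in(-.05,-.03,0,.03,.05): print(n,"box y @",u,pk(v,prof(I,f,W(v*0+u,v,.067))[:,2]))
    for u in(-.074,.074): print(n,"post y @",u,pk(v,prof(I,f,W(v*0+u,v,.087))[:,2]))
```

```text
[0.4839 0.0671 0.1123] -18.89697253544157
scene plate y @ -0.058 [(-30.0, 6), (27.5, -10), (33.5, 28), (58.5, -9)]
scene plate y @ -0.066 [(-30.0, 7), (27.5, -9), (33.0, 28), (58.5, -10)]
scene plate y @ -0.074 [(-30.0, 9), (28.0, -10), (34.0, 26), (58.5, -10)]
scene plate end @ -0.025 [(-86.5, -6), (-79.0, 11)]
scene plate end @ -0.02 [(-87.5, -9), (-79.5, 11)]
scene plate end @ 0.02 [(-113.5, -9), (-88.5, -14), (-79.5, 11)]
scene plate end @ 0.025 [(-113.5, -12), (-87.5, -14), (-80.5, 12)]
top plate y @ -0.058 [(-41.0, 20), (-30.5, -15), (29.0, -11)]
top plate y @ -0.066 [(-42.0, 23), (-30.0, -18), (29.0, -9)]
top plate y @ -0.074 [(-42.5, 23), (-30.0, -17), (30.5, -10)]
top plate end @ -0.025 [(-112.5, 10), (-110.0, -13), (-105.5, 12), (-103.0, -13), (-99.0, 9), (-93.5, 7), (-89.0, 10), (-79.5, -21)]
top plate end @ -0.02 [(-113.5, 6), (-110.0, -5), (-107.0, 9), (-104.5, -13), (-100.5, 13), (-98.0, -6), (-95.0, 12), (-88.5, 11), (-81.0, -22)]
top plate end @ 0.02 [(-89.0, 23), (-79.5, -14)]
top plate end @ 0.025 [(-89.0, 24), (-81.0, -15)]
scene0 box y @ -0.05 [(-53.0, 12), (-46.0
[... 561 characters left out ...]
0.074 [(-39.5, 15), (-32.5, -6), (-29.5, -7), (-9.0, 6), (-7.0, 6), (-1.0, 5), (12.5, -6), (21.0, -6), (30.5, 19), (37.5, -12), (43.0, -8)]
top0 box y @ -0.05 [(-36.5, 15), (20.0, -10), (25.5, 6), (32.0, -24)]
top0 box y @ -0.03 [(-37.0, 16), (21.0, -10), (26.5, 7), (32.0, -23)]
top0 box y @ 0 [(-37.0, 14), (20.5, -11), (25.5, 8), (31.0, -24)]
top0 box y @ 0.03 [(-37.5, 14), (-35.5, 14), (19.5, -10), (26.5, 7), (32.0, -24)]
top0 box y @ 0.05 [(-36.0, 14), (21.0, -10), (26.5, 7), (32.0, -23)]
top0 post y @ -0.074 [(-40.0, 21), (-30.0, 8), (18.0, -11), (23.0, 8), (28.0, -5), (36.5, -22)]
top0 post y @ 0.074 [(-40.0, 19), (-32.5, -5), (-26.5, 11), (20.5, -6), (24.0, 6), (28.5, -6), (37.0, -20)]
```

Run:
```python
from h import *
s,t=grab("scene"),grab("top"); st=r.state()
tc=np.array(st["tcp_pos"]); Rt=np.array(st["ee_rot"]); yaw=np.arctan2(-Rt[1,0],-Rt[0,0]); print(tc.round(4),np.degrees(yaw))
R=np.array([[np.cos(yaw),-np.sin(yaw)],[np.sin(yaw),np.cos(yaw)]])
W=lambda u,v,z: np.c_[np.c_[u,v]@R.T+tc[:2],np.full(len(u),z)]
def pk(x,g):
    d=np.gradient(cv2.GaussianBlur(g.reshape(1,-1),(0,0),1.5)[0]); i=[k for k in range(1,len(d)-1) if abs(d[k])>=abs(d[k-1]) and abs(d[k])>abs(d[k+1]) and abs(d[k])>2.5]
    return [(round(float(x[k]*1000),1),int(round(d[k]*2))) for k in i]
I={"scene":cv2.imread("pics/scene0.png")[:,:,::-1].copy(),"top":cv2.imread("pics/top0.png")[:,:,::-1].copy()}
u=np.r_[np.arange(-.105,-.055,.0005),np.arange(.055,.105,.0005)]
for n,f in(("scene",s),("top",t)):
    for y in(-.034,-.03,-.025,.025,.03,.034): print(n,"post x @",y,pk(u,prof(I[n],f,W(u,u*0+y,.087))[:,2]))
    zt=tc[2]+.0065
    for y in(-.008,0,.008): print(n,"tongue end now @",y,pk(u[:100],prof(f["img"],f,W(u[:100],u[:100]*0+y,zt))[:,2]))
```

```text
[0.4838 0.067  0.1124] -18.906400449051993
scene post x @ -0.034 [(-90.0, 14), (-81.5, -6), (-63.0, -10), (62.5, 8), (91.5, -10)]
scene post x @ -0.03 [(-89.5, 15), (-82.5, -8), (-67.5, -8), (55.0, 11), (60.5, 5), (85.0, 7), (91.0, -14)]
scene post x @ -0.025 [(-89.5, 16), (-82.5, -5), (-75.5, -6), (55.0, 18), (69.5, -6), (83.0, 9), (91.0, -12)]
scene post x @ 0.025 [(-103.5, 14), (-95.0, -11), (-89.5, 17), (-55.5, -25), (57.0, 12), (71.5, -20), (82.0, 10), (91.0, -16)]
scene post x @ 0.03 [(-99.5, -6), (-89.0, 20), (-55.5, -34), (57.0, 15), (66.0, -11), (71.0, -7), (79.5, 7), (89.5, -17)]
scene post x @ 0.034 [(-90.5, 16), (-55.5, -35), (58.5, 8), (83.5, -5), (89.0, -13)]
scene tongue end now @ -0.008 [(-95.5, -6), (-86.5, 5), (-79.5, -6), (-73.0, 8)]
scene tongue end now @ 0 [(-90.0, -6), (-86.0, -15), (-80.0, -7), (-73.5, 9)]
scene tongue end now @ 0.008 [(-88.5, -5), (-80.0, -9), (-74.0, 7)]
top post x @ -0.034 [(-95.0, -19), (-90.0, 22), (-67.0, 6), (89.0, -18)]
top post x @ -0.03 [(-101.5, -5), (-95.0, -15), (-89.5, 22), (-82.0, 8), (65.0, -5), (72.5, -11), (78.0, -8), (84.5, 12), (88.5, -18)]
top post x @ -0.025 [(-103.0, -11), (-100.0, 6), (-95.5, -7), (-89.0, 13), (-83.0, 9), (70.5, -10), (73.5, 7), (79.0, -17), (84.0, 10), (89.0, -19)]
top post x @ 0.025 [(-89.5, 21), (78.5, -16), (83.5, 13), (89.0, -18)]
top post x @ 0.03 [(-90.0, 20), (-64.0, -15), (55.0, 12), (63.0, 9), (79.5, -7), (89.0, -16)]
top post x @ 0.034 [(-90.0, 20), (-65.0, -21), (-55.5, 9), (62.5, 16), (88.5, -21)]
top tongue end now @ -0.008 [(-101.0, 15), (-87.5, -17), (-81.0, -6)]
top tongue end now @ 0 [(-103.5, 11), (-100.5, 19), (-87.5, -15), (-82.0, -6), (-78.5, 5)]
top tongue end now @ 0.008 [(-101.0, 14), (-93.5, 12), (-88.0, -12), (-82.0, -7), (-77.0, 7)]
```

Call:
servo_tool(
  rows=[
    [1.3,0,5,0,0,0,45],
    [0,0,10,0,0,0,45],
    [0,0,5,0,0,0,45],
    [0,0,2,0,0,0,45],
    [0,0,2,0,0,0,45],
    [0,0,2,0,0,0,45],
    [0,0,0,0,0,0,45],
    [0,0,0,0,0,0,45],
  ],
)

```text
time_s: 7.15
tcp_pos: [0.4823, 0.0673, 0.0859]
ee_rot: [[-0.946, 0.324, 0.0], [0.324, 0.946, 0.0], [-0.0, 0.0, -1.0]]
force: [-0.2, -0.7, -2.4]
gripper_width: 0.0601
grip_force: 20.0
```

Call:
servo_tool(
  rows=[
    [0,0,1,0,0,0,45],
    [0,0,1,0,0,0,45],
    [0,0,1,0,0,0,45],
    [0,0,0,0,0,0,45],
    [0,0,0,0,0,0,45],
  ],
)

```text
time_s: 7.65
tcp_pos: [0.4822, 0.0672, 0.0828]
ee_rot: [[-0.946, 0.324, -0.0], [0.324, 0.946, -0.0], [-0.0, -0.0, -1.0]]
force: [-0.2, -0.2, -2.6]
gripper_width: 0.0597
grip_force: 20.0
```

Call:
servo_tool(
  rows=[
    [0,0,1,0,0,0,45],
    [0,0,1,0,0,0,45],
    [0,0,0,0,0,0,45],
    [0,0,0,0,0,0,45],
  ],
)

```text
time_s: 8.05
tcp_pos: [0.4822, 0.0673, 0.0807]
ee_rot: [[-0.946, 0.324, -0.0], [0.324, 0.946, -0.0], [0.0, -0.0, -1.0]]
force: [-0.1, -0.3, -2.3]
gripper_width: 0.0599
grip_force: 20.0
```

Call:
servo_tool(
  rows=[
    [0,0,0.7,0,0,0,45],
    [0,0,0.7,0,0,0,45],
    [0,0,0,0,0,0,45],
    [0,0,0,0,0,0,45],
  ],
)

```text
time_s: 8.45
tcp_pos: [0.4821, 0.0672, 0.0793]
ee_rot: [[-0.946, 0.324, -0.0], [0.324, 0.946, -0.0], [0.0, -0.0, -1.0]]
force: [-0.0, -0.2, -2.0]
gripper_width: 0.0598
grip_force: 20.0
```

Call:
servo_tool(
  rows=[
    [0,0,0.7,0,0,0,45],
    [0,0,0.7,0,0,0,45],
    [0,0,0,0,0,0,45],
    [0,0,0,0,0,0,45],
  ],
)

```text
time_s: 8.85
tcp_pos: [0.4823, 0.0673, 0.0781]
ee_rot: [[-0.946, 0.324, 0.0], [0.324, 0.946, 0.0], [-0.0, 0.0, -1.0]]
force: [-1.3, 0.3, 1.1]
gripper_width: 0.0598
grip_force: 20.0
```

Call:
servo_tool(
  rows=[
    [0,0,0,0,0,0,63],
    [0,0,0,0,0,0,66],
    [0,0,0,0,0,0,70],
    [0,0,0,0,0,0,80],
    [0,0,0,0,0,0,84],
    [0,0,-2,0,0,0,84],
    [0,0,-15,0,0,0,84],
    [0,0,-40,0,0,0,84],
    [0,0,-40,0,0,0,84],
    [0,0,0,0,0,0,84],
  ],
)

```text
time_s: 9.85
tcp_pos: [0.4853, 0.0684, 0.1805]
ee_rot: [[-0.946, 0.323, 0.009], [0.323, 0.946, 0.003], [-0.007, 0.006, -1.0]]
force: [-0.6, -0.2, 0.6]
gripper_width: 0.0843
grip_force: 0.0
```

Run:
```python
from h import *
s,t=grab("scene"),grab("top"); print(r.state()["tcp_pos"],r.state()["force"])
a=cv2.resize(s["img"][150:270,225:325],None,fx=4.8,fy=4.8,interpolation=cv2.INTER_CUBIC)
b=cv2.resize(t["img"][150:270,195:261],None,fx=4.8,fy=4.8,interpolation=cv2.INTER_CUBIC)
cv2.imwrite("pics/laid.png",np.hstack([a,b])[:,:,::-1])
```

```text
[0.48258235 0.06760899 0.17606656] [ 0.10154104 -0.49704028 -0.53497967]
```

View pics/laid.png

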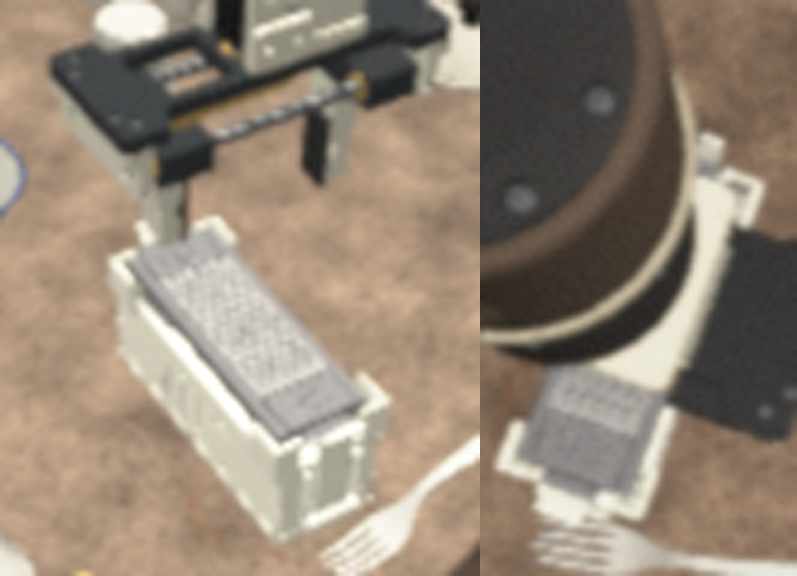

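The plate sits level inside the corner posts, spanning (130,250) to (365,430) in the left panel, with its tongues over the hooks. Next I'll close the fingers and go above the -x end.

Call:
servo_tool(
  rows=[
    [22,-0.2,0,0,0,0,40],
    [22,-0.2,0,0,0,0,0],
    [21.6,-0.1,0,0,0,0,0],
    [0,0,20,0,0,0,0],
    [0,0,25,0,0,0,0],
    [0,0,20,0,0,0,0],
    [0,0,11,0,0,0,0],
    [0,0,0,0,0,0,0],
    [0,0,0,0,0,0,0],
    [0,0,0,0,0,0,0],
  ],
)

```text
time_s: 10.95
tcp_pos: [0.4202, 0.0882, 0.0993]
ee_rot: [[-0.946, 0.324, 0.0], [0.324, 0.946, 0.0], [-0.0, 0.0, -1.0]]
force: [-0.3, -0.2, -0.4]
gripper_width: 0.0096
grip_force: 0.0
```

Call:
servo_tool(
  rows=[
    [0,0,0,0,0,0,0],
    [0,0,2,0,0,0,0],
    [0,0,2,0,0,0,0],
    [0,0,2,0,0,0,0],
    [0,0,1,0,0,0,0],
    [0,0,1,0,0,0,0],
    [0,0,1,0,0,0,0],
    [0,0,0,0,0,0,0],
  ],
)

```text
time_s: 11.75
tcp_pos: [0.4199, 0.088, 0.0898]
ee_rot: [[-0.946, 0.324, -0.0], [0.324, 0.946, -0.0], [0.0, -0.0, -1.0]]
force: [0.9, -0.8, -0.2]
gripper_width: 0.0002
grip_force: 0.0
```

Call:
servo_tool(
  rows=[
    [0,0,0.7,0,0,0,0],
    [0,0,0.7,0,0,0,0],
    [0,0,0,0,0,0,0],
  ],
)

```text
time_s: 12.05
tcp_pos: [0.4201, 0.0881, 0.0886]
ee_rot: [[-0.946, 0.324, 0.0], [0.324, 0.946, 0.0], [-0.0, 0.0, -1.0]]
force: [0.1, 0.0, 1.4]
gripper_width: 0.0008
grip_force: 0.7
```

Call:
servo_tool(
  rows=[
    [0,0,0.7,0,0,0,0],
    [0,0,0.7,0,0,0,0],
    [0,0,0,0,0,0,0],
  ],
)

```text
time_s: 12.35
tcp_pos: [0.42, 0.0881, 0.0874]
ee_rot: [[-0.946, 0.324, 0.0], [0.324, 0.946, 0.0], [-0.0, 0.0, -1.0]]
force: [-1.9, 0.1, 5.8]
gripper_width: 0.0005
grip_force: 2.9
```

Call:
servo_tool(
  rows=[
    [0,0,0.7,0,0,0,0],
    [0,0,0.7,0,0,0,0],
    [0,0,0,0,0,0,0],
  ],
)

```text
time_s: 12.65
tcp_pos: [0.42, 0.0882, 0.0861]
ee_rot: [[-0.946, 0.324, 0.0], [0.324, 0.946, 0.0], [-0.0, 0.0, -1.0]]
force: [-4.5, 1.5, 9.4]
gripper_width: 0.0004
grip_force: 4.1
```

Call:
servo_tool(
  rows=[
    [0,0,0.7,0,0,0,0],
    [0,0,0.7,0,0,0,0],
    [0,0,0,0,0,0,0],
  ],
)

```text
time_s: 12.95
tcp_pos: [0.4199, 0.0882, 0.0848]
ee_rot: [[-0.946, 0.324, 0.0], [0.324, 0.946, 0.0], [-0.0, 0.0, -1.0]]
force: [-4.6, 1.9, 10.1]
gripper_width: 0.0004
grip_force: 5.4
```

Call:
servo_tool(
  rows=[
    [0,0,0.7,0,0,0,0],
    [0,0,0.7,0,0,0,0],
    [0,0,0,0,0,0,0],
  ],
)

```text
time_s: 13.25
tcp_pos: [0.4199, 0.0883, 0.0836]
ee_rot: [[-0.946, 0.324, 0.0], [0.324, 0.946, 0.0], [-0.0, 0.0, -1.0]]
force: [-7.0, 1.3, 12.5]
gripper_width: 0.0006
grip_force: 6.8
```

Call:
servo_tool(
  rows=[
    [0.4,0,0.7,0,0,0,0],
    [0,0,0.7,0,0,0,0],
    [0,0,0,0,0,0,0],
  ],
)

```text
time_s: 13.55
tcp_pos: [0.4198, 0.0885, 0.0824]
ee_rot: [[-0.946, 0.324, 0.001], [0.324, 0.946, 0.0], [-0.0, 0.001, -1.0]]
force: [-6.2, 0.5, 15.9]
gripper_width: 0.0005
grip_force: 7.8
```

Call:
servo_tool(
  rows=[
    [0.2,0,0.7,0,0,0,0],
    [0,0,0.7,0,0,0,0],
    [0,0,0,0,0,0,0],
  ],
)

```text
time_s: 13.85
tcp_pos: [0.4197, 0.0886, 0.0812]
ee_rot: [[-0.946, 0.324, 0.001], [0.324, 0.946, 0.001], [-0.001, 0.001, -1.0]]
force: [-7.6, 1.6, 17.6]
gripper_width: 0.0001
grip_force: 8.9
```

Call:
servo_tool(
  rows=[
    [0.3,0,0.5,0,0,0,0],
    [0,0,0.5,0,0,0,0],
    [0,0,0,0,0,0,0],
  ],
)

```text
time_s: 14.15
tcp_pos: [0.4193, 0.0886, 0.0798]
ee_rot: [[-0.946, 0.324, 0.001], [0.324, 0.946, 0.001], [-0.001, 0.001, -1.0]]
force: [-3.6, 1.3, 8.4]
gripper_width: 0.0005
grip_force: 4.8
```

Call:
servo_tool(
  rows=[
    [0,0,0.5,0,0,0,0],
    [0,0,0.5,0,0,0,0],
    [0,0,0,0,0,0,0],
  ],
)

```text
time_s: 14.45
tcp_pos: [0.4193, 0.0887, 0.0789]
ee_rot: [[-0.946, 0.324, 0.001], [0.324, 0.946, 0.001], [-0.0, 0.001, -1.0]]
force: [-6.3, 2.8, 14.1]
gripper_width: 0.0004
grip_force: 7.4
```

Call:
servo_tool(
  rows=[
    [0,0,-5,0,0,0,0],
    [0,0,-15,0,0,0,0],
    [0,0,-15,0,0,0,0],
    [-35,0,0,0,0,0,0],
    [-35,0,0,0,0,0,0],
    [-35,0,0,0,0,0,0],
    [-30,0,0,0,0,0,0],
    [0,0,0,0,0,0,0],
    [0,0,0,0,0,0,0],
    [0,0,0,0,0,0,0],
  ],
)

```text
time_s: 15.45
tcp_pos: [0.546, 0.0445, 0.1128]
ee_rot: [[-0.946, 0.324, -0.001], [0.324, 0.946, -0.0], [0.001, -0.001, -1.0]]
force: [-0.0, 0.1, 0.8]
gripper_width: 0.0005
grip_force: 0.0
```

Run:
```python
from h import *
s,t=grab("scene"),grab("top"); print(r.state()["tcp_pos"],r.state()["force"])
a=cv2.resize(s["img"][150:270,225:325],None,fx=4.8,fy=4.8,interpolation=cv2.INTER_CUBIC)
b=cv2.resize(t["img"][150:270,195:261],None,fx=4.8,fy=4.8,interpolation=cv2.INTER_CUBIC)
cv2.imwrite("pics/clickb.png",np.hstack([a,b])[:,:,::-1])
```

```text
[0.54612876 0.04482798 0.11330851] [-0.25088481 -0.14920056  0.62058283]
```

View pics/clickb.png

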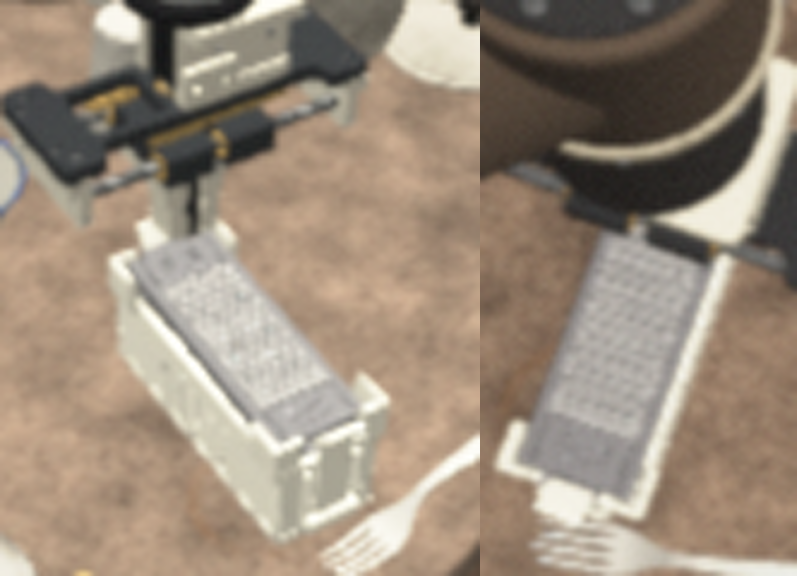

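The near end has gone down and its tongue is now hidden under the hook, at (565,500). The fingertips are above the far flat. I'll press that end next.

Call:
servo_tool(
  rows=[
    [-1,0,5,0,0,0,0],
    [0,0,8,0,0,0,0],
    [0,0,5,0,0,0,0],
    [0,0,2,0,0,0,0],
    [0,0,1,0,0,0,0],
    [0,0,0,0,0,0,0],
  ],
)

```text
time_s: 16.15
tcp_pos: [0.5478, 0.0442, 0.092]
ee_rot: [[-0.946, 0.324, -0.0], [0.324, 0.946, -0.0], [0.0, -0.0, -1.0]]
force: [-0.2, -0.3, -0.4]
gripper_width: 0.0002
grip_force: 0.0
```

Call:
servo_tool(
  rows=[
    [0,0,1,0,0,0,0],
    [0,0,1,0,0,0,0],
    [0,0,0,0,0,0,0],
  ],
)

```text
time_s: 16.45
tcp_pos: [0.5477, 0.0442, 0.0901]
ee_rot: [[-0.946, 0.324, -0.0], [0.324, 0.946, 0.0], [0.0, 0.0, -1.0]]
force: [-0.2, -0.0, -0.2]
gripper_width: 0.0005
grip_force: 0.0
```

Call:
servo_tool(
  rows=[
    [0,0,0.7,0,0,0,0],
    [0,0,0.7,0,0,0,0],
    [0,0,0,0,0,0,0],
  ],
)

```text
time_s: 16.75
tcp_pos: [0.5477, 0.0442, 0.0887]
ee_rot: [[-0.946, 0.324, -0.0], [0.324, 0.946, -0.0], [0.0, -0.0, -1.0]]
force: [0.2, -0.4, 0.0]
gripper_width: 0.0002
grip_force: 0.0
```

Call:
servo_tool(
  rows=[
    [0,0,0.7,0,0,0,0],
    [0,0,0.7,0,0,0,0],
    [0,0,0,0,0,0,0],
  ],
)

```text
time_s: 17.05
tcp_pos: [0.548, 0.0443, 0.0876]
ee_rot: [[-0.946, 0.324, 0.0], [0.324, 0.946, -0.0], [-0.0, 0.0, -1.0]]
force: [0.7, -0.1, 2.0]
gripper_width: 0.0006
grip_force: 1.1
```

Call:
servo_tool(
  rows=[
    [-0.1,0,0.7,0,0,0,0],
    [-0.1,0,0.7,0,0,0,0],
    [0,0,0,0,0,0,0],
  ],
)

```text
time_s: 17.35
tcp_pos: [0.5484, 0.0443, 0.0863]
ee_rot: [[-0.946, 0.324, 0.001], [0.324, 0.946, 0.0], [-0.001, 0.0, -1.0]]
force: [0.3, -0.3, 4.8]
gripper_width: 0.0003
grip_force: 2.4
```

Call:
servo_tool(
  rows=[
    [-0.1,0,0.7,0,0,0,0],
    [-0.1,0,0.7,0,0,0,0],
    [0,0,0,0,0,0,0],
  ],
)

```text
time_s: 17.65
tcp_pos: [0.5487, 0.0442, 0.085]
ee_rot: [[-0.946, 0.324, 0.001], [0.324, 0.946, 0.0], [-0.001, 0.0, -1.0]]
force: [0.7, -0.6, 6.5]
gripper_width: 0.0003
grip_force: 3.1
```

Call:
servo_tool(
  rows=[
    [-0.1,0,0.7,0,0,0,0],
    [-0.1,0,0.7,0,0,0,0],
    [0,0,0,0,0,0,0],
  ],
)

```text
time_s: 17.95
tcp_pos: [0.549, 0.0442, 0.0838]
ee_rot: [[-0.946, 0.324, 0.001], [0.324, 0.946, 0.0], [-0.001, 0.001, -1.0]]
force: [-0.8, 0.2, 7.7]
gripper_width: 0.0003
grip_force: 3.9
```

Lateral force is low now, so I'll carry on straight down.

Call:
servo_tool(
  rows=[
    [0,0,0.7,0,0,0,0],
    [0,0,0.7,0,0,0,0],
    [0,0,0,0,0,0,0],
  ],
)

```text
time_s: 18.25
tcp_pos: [0.5492, 0.0442, 0.0827]
ee_rot: [[-0.946, 0.324, 0.002], [0.324, 0.946, 0.0], [-0.002, 0.001, -1.0]]
force: [-0.0, 0.4, 9.2]
gripper_width: 0.0006
grip_force: 4.7
```

Call:
servo_tool(
  rows=[
    [0,0,0.7,0,0,0,0],
    [0,0,0.7,0,0,0,0],
    [0,0,0,0,0,0,0],
  ],
)

```text
time_s: 18.55
tcp_pos: [0.5494, 0.0443, 0.0816]
ee_rot: [[-0.946, 0.324, 0.002], [0.324, 0.946, 0.0], [-0.002, 0.001, -1.0]]
force: [-1.1, -1.0, 11.5]
gripper_width: 0.0007
grip_force: 5.6
```

Call:
servo_tool(
  rows=[
    [0,0,0.5,0,0,0,0],
    [0,0,0.5,0,0,0,0],
    [0,0,0,0,0,0,0],
  ],
)

```text
time_s: 18.85
tcp_pos: [0.5497, 0.0443, 0.0808]
ee_rot: [[-0.946, 0.323, 0.003], [0.323, 0.946, 0.0], [-0.003, 0.001, -1.0]]
force: [-0.7, 0.1, 11.9]
gripper_width: 0.0004
grip_force: 6.3
```

Call:
servo_tool(
  rows=[
    [0,0,0.5,0,0,0,0],
    [0,0,0.5,0,0,0,0],
    [0,0,0,0,0,0,0],
  ],
)

```text
time_s: 19.15
tcp_pos: [0.5499, 0.0443, 0.0801]
ee_rot: [[-0.946, 0.323, 0.003], [0.323, 0.946, 0.0], [-0.003, 0.001, -1.0]]
force: [-0.7, -0.0, 14.2]
gripper_width: 0.0004
grip_force: 7.1
```

Call:
servo_tool(
  rows=[
    [0,0,0.5,0,0,0,0],
    [0,0,0.5,0,0,0,0],
    [0,0,0,0,0,0,0],
  ],
)

```text
time_s: 19.45
tcp_pos: [0.55, 0.0443, 0.0792]
ee_rot: [[-0.946, 0.323, 0.003], [0.323, 0.946, 0.0], [-0.003, 0.002, -1.0]]
force: [-1.0, -0.8, 15.0]
gripper_width: 0.0005
grip_force: 7.5
```

Call:
servo_tool(
  rows=[
    [0,0,0.5,0,0,0,0],
    [0,0,0.5,0,0,0,0],
    [0,0,0,0,0,0,0],
  ],
)

```text
time_s: 19.75
tcp_pos: [0.5501, 0.0444, 0.078]
ee_rot: [[-0.946, 0.323, 0.004], [0.323, 0.946, 0.001], [-0.003, 0.002, -1.0]]
force: [-0.2, -1.5, 11.9]
gripper_width: 0.0006
grip_force: 5.7
```

Call:
servo_tool(
  rows=[
    [0,0,0.5,0,0,0,0],
    [0,0,0,0,0,0,0],
  ],
)

```text
time_s: 19.95
tcp_pos: [0.5503, 0.0444, 0.0776]
ee_rot: [[-0.946, 0.323, 0.004], [0.323, 0.946, 0.001], [-0.004, 0.002, -1.0]]
force: [0.9, -1.0, 12.9]
gripper_width: 0.0004
grip_force: 6.5
```

Call:
servo_tool(
  rows=[
    [0,0,0.5,0,0,0,0],
    [0,0,0,0,0,0,0],
  ],
)

```text
time_s: 20.15
tcp_pos: [0.5504, 0.0444, 0.0773]
ee_rot: [[-0.946, 0.323, 0.004], [0.323, 0.946, 0.001], [-0.004, 0.002, -1.0]]
force: [0.2, -0.0, 14.1]
gripper_width: 0.0004
grip_force: 7.1
```

Call:
servo_tool(
  rows=[
    [0,0,0.5,0,0,0,0],
    [0,0,0.5,0,0,0,0],
    [0,0,0,0,0,0,0],
  ],
)

```text
time_s: 20.45
tcp_pos: [0.5508, 0.0445, 0.0767]
ee_rot: [[-0.946, 0.323, 0.005], [0.323, 0.946, 0.001], [-0.004, 0.002, -1.0]]
force: [-0.9, -0.6, 16.4]
gripper_width: 0.0003
grip_force: 8.3
```

Call:
servo_tool(
  rows=[
    [0,0,-1,0,0,0,0],
    [0,0,-1,0,0,0,0],
    [0,0,-1,0,0,0,0],
    [0,0,0,0,0,0,0],
  ],
)

```text
time_s: 20.85
tcp_pos: [0.5497, 0.0444, 0.0787]
ee_rot: [[-0.946, 0.324, 0.003], [0.324, 0.946, 0.001], [-0.003, 0.002, -1.0]]
force: [1.7, -0.8, 9.9]
gripper_width: 0.0006
grip_force: 4.5
```

Call:
servo_tool(
  rows=[
    [0,0,-1,0,0,0,0],
    [0,0,-1,0,0,0,0],
    [0,0,0,0,0,0,0],
  ],
)

```text
time_s: 21.15
tcp_pos: [0.5491, 0.0443, 0.0798]
ee_rot: [[-0.946, 0.324, 0.002], [0.324, 0.946, 0.0], [-0.001, 0.001, -1.0]]
force: [1.1, -1.1, 3.3]
gripper_width: 0.0006
grip_force: 2.2
```

Call:
servo_tool(
  rows=[
    [0,0,-1,0,0,0,0],
    [0,0,-1,0,0,0,0],
    [0,0,0,0,0,0,0],
  ],
)

```text
time_s: 21.45
tcp_pos: [0.5475, 0.0439, 0.0808]
ee_rot: [[-0.946, 0.325, -0.002], [0.325, 0.946, -0.0], [0.001, -0.001, -1.0]]
force: [-0.1, 0.4, 0.0]
gripper_width: 0.0005
grip_force: 0.0
```

Call:
servo_tool(
  rows=[
    [0,0,-10,0,0,0,0],
    [0,0,-22,0,0,0,0],
    [34,0,0,0,0,0,0],
    [34,0,0,0,0,0,0],
    [34,0,0,0,0,0,0],
    [32,0,0,0,0,0,0],
    [0,0,0,0,0,0,0],
    [0,0,15,0,0,0,0],
    [0,0,13,0,0,0,0],
    [0,0,2,0,0,0,0],
    [0,0,0,0,0,0,0],
    [0,0,0,0,0,0,0],
  ],
)

```text
time_s: 22.65
tcp_pos: [0.4221, 0.0876, 0.0839]
ee_rot: [[-0.946, 0.324, 0.0], [0.324, 0.946, 0.0], [-0.0, 0.0, -1.0]]
force: [0.1, 0.7, -0.2]
gripper_width: 0.0002
grip_force: 0.0
```

Call:
servo_tool(
  rows=[
    [0,0,0.7,0,0,0,0],
    [0,0,0.7,0,0,0,0],
    [0,0,0,0,0,0,0],
  ],
)

```text
time_s: 22.95
tcp_pos: [0.4217, 0.0875, 0.0821]
ee_rot: [[-0.946, 0.324, 0.0], [0.324, 0.946, 0.0], [-0.0, 0.0, -1.0]]
force: [-0.2, -0.7, -0.0]
gripper_width: 0.0007
grip_force: 0.0
```

Call:
servo_tool(
  rows=[
    [0,0,0.7,0,0,0,0],
    [0,0,0.7,0,0,0,0],
    [0,0,0,0,0,0,0],
  ],
)

```text
time_s: 23.25
tcp_pos: [0.4215, 0.0875, 0.0805]
ee_rot: [[-0.946, 0.324, -0.0], [0.324, 0.946, -0.0], [0.0, -0.0, -1.0]]
force: [-0.7, 0.3, 0.1]
gripper_width: 0.0
grip_force: 0.0
```

Call:
servo_tool(
  rows=[
    [0,0,0.7,0,0,0,0],
    [0,0,0.7,0,0,0,0],
    [0,0,0.7,0,0,0,0],
    [0,0,0.7,0,0,0,0],
    [0,0,0,0,0,0,0],
  ],
)

```text
time_s: 23.75
tcp_pos: [0.4213, 0.0877, 0.0783]
ee_rot: [[-0.946, 0.324, -0.0], [0.324, 0.946, 0.0], [0.0, 0.0, -1.0]]
force: [-6.6, 2.9, 12.9]
gripper_width: 0.0006
grip_force: 6.6
```

Call:
servo_tool(
  rows=[
    [0,0,-5,0,0,0,0],
    [0,0,-30,0,0,0,0],
    [0,0,-40,0,0,0,0],
    [0,0,-40,0,0,0,0],
    [0,-40,-10,0,0,0,0],
    [0,-40,0,0,0,0,0],
    [0,-40,0,0,0,0,0],
    [0,-40,0,0,0,0,0],
    [0,-40,0,0,0,0,0],
    [0,-30,0,0,0,0,0],
    [0,0,0,0,0,0,0],
    [0,0,0,0,0,0,0],
    [0,0,0,0,0,0,0],
  ],
)

```text
time_s: 25.05
tcp_pos: [0.3473, -0.1297, 0.2028]
ee_rot: [[-0.946, 0.324, 0.0], [0.324, 0.946, 0.0], [-0.0, 0.0, -1.0]]
force: [0.1, -0.4, 0.5]
gripper_width: 0.0004
grip_force: 0.0
```

Run:
```python
from h import *
s,t=grab("scene"),grab("top"); print(r.state()["tcp_pos"],r.state()["force"])
a=cv2.resize(s["img"][160:280,225:330],None,fx=4.5,fy=4.5,interpolation=cv2.INTER_CUBIC)
b=cv2.resize(t["img"][150:270,195:265],None,fx=4.5,fy=4.5,interpolation=cv2.INTER_CUBIC)
cv2.imwrite("pics/done.png",np.hstack([a,b])[:,:,::-1])
```

```text
[ 0.34738548 -0.12943002  0.20276134] [0.39140618 0.81807922 0.50903963]
```

View pics/done.png

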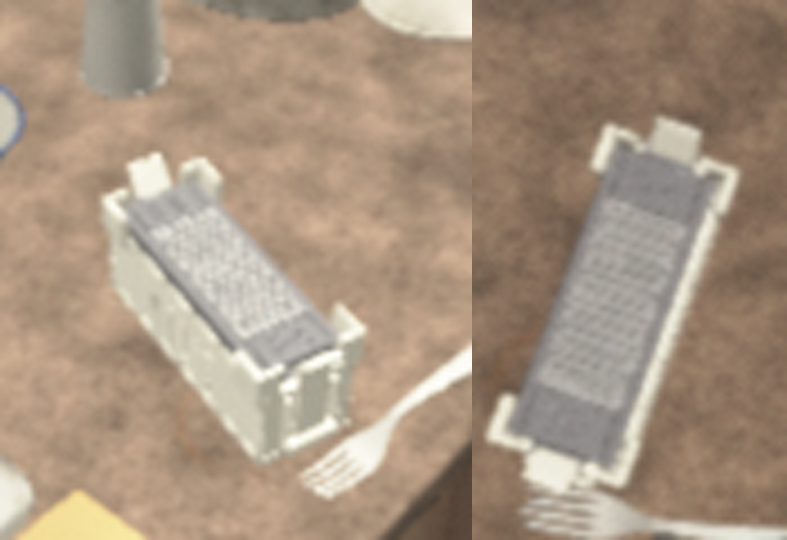

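The plate is down and level between the posts, and both hooks cover its tongues, at (675,140) and (553,465) in the right panel. The arm is clear of everything, so I'll hand in.

```bash
python3 -c "
from bench import r; print(r.sign_off())"
```

```text
the job is handed in; nothing more can be done
None
```

The grater plate is home on its catch box: both ends gave a force drop at the click, both thumb flats now stand about 80 mm up (home height), the highest press I read was under 20 N, and the job was handed in at about 25 s with the arm clear.

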